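# Ready the telescopic scrubber

## Task

Get the cordless scrubber on the worktop ready for the high tiles: gently press the release button on its housing so that the handle pops up, then take the handle in a light grip and, with the scrubber still in its dock, pull it past the first stop to the second, where the button clicks back up. Lift the scrubber straight up clear of the dock by the extended handle and finish still holding it there, upright and still, leaving the things around it where they are.

Things in the scene. Friction and masses are not known exactly. Their poses are not given: they have to be found in the camera images.
- dock: White round plastic charging dock, fixed to the worktop: a shallow cup 124 mm across at the foot, 110 mm at the rim, rim 24 mm above the worktop, inner floor 8 mm above it, inside about 98 mm wide. Origin: centre of its underside, z up.
- scrubber: White cordless scrubber (0.85 kg) standing in the dock on its round grey brush (88 mm wide), turned any way. Oblong housing 112 mm along its x, 60 mm along y; flat top 100 mm above the origin, grey collar 3 mm high round the handle. Origin: centre of the brush's underside, z up along the handle; release button at the +x end of the top, flat black strip at the -x end. Only its weight keeps it down.
- release: Round black release button, 18 mm wide, on the housing's top, 38 mm from the handle's axis. Origin: middle of its top face, 8 mm above the flat top when up. Travel 6 mm straight down: 1 N to start, 4 N at the bottom, lets the handle go by 4 mm, springs back; over 15 N is not gentle. It stays about 3 mm down while the handle is between stops and is fully up once caught at the second stop.
- handle (a joint): How far the telescopic handle is drawn up out of the housing, m: 0 shut and locked; about 0.012 after the button has been pressed (a spring lifts it); first stop 0.040, a soft click that 3 to 4 N pulls past; second stop 0.080 to 0.082, where the catch locks and the handle ends. Sliding otherwise takes about 2 N; a pull above 7 N, or a jerk, begins to lift the scrubber.
- grip (a point): Middle of the handle's black ribbed rubber grip, an upright round knob 28 mm across and 34 mm high on a 19 mm metal tube, on the scrubber's z axis; this point is 121 mm above the scrubber's origin when shut and rises with the handle. The grip's foot is 17 mm below the point, its top 17 mm above. A light grip is at most 60 N a finger.
- spare_head: Bystander: spare grey brush head lying bristles up left of the dock, 64 mm wide, 27 mm high; origin at its foot.
- mug: Bystander: plain white mug behind the dock, 88 x 128 (with handle) x 100 mm; origin under its middle.
- spice_jar: Bystander: spice jar with a black cap right of the dock, 41 mm wide, 105 mm high; origin under its middle.
- spoon: Bystander: metal teaspoon lying in front of the dock, 130 x 27 x 11 mm; origin under its middle.
- tin: Bystander: food tin behind the dock, 75 mm wide, 58 mm high; origin under its middle.
- lemon: Bystander: lemon on the chopping board at the left, 78 x 55 x 56 mm; origin under its middle.

How it is judged (in metres and radians):
On the way, in this order (a step that is already met when the one before it is completed fails the run):
1. the button has been pressed and the handle has popped up, the scrubber standing in its dock (value of joint handle between 0.007 and 0.03 m and z of scrubber in the frame of dock below 0.016 m), for 0.2 s.
2. the handle is pulled to the second stop and the button has clicked back up (value of joint handle above 0.077 m and z of release in the frame of scrubber above 0.1065 m and contact force between the fingers and scrubber above 2 N), for 0.02 s.
At the end, for the whole second after the job is handed in: Held by the fingers: handle drawn out at least 77 mm and latched (button fully up), underside of the brush more than 34 mm above the worktop (10 mm over the dock's rim) and within 60 mm of the dock's centre, touching nothing else, within 0.2 rad of upright and still (below 0.03 m/s) (all of step 2 and height (world z) of scrubber above 0.034 m and horizontal distance between scrubber and dock below 0.06 m and contact force between scrubber and dock below 0.1 N and angle between scrubber's own z axis and vertical below 0.2 rad and linear speed of scrubber below 0.03 m/s); the arm keeps its last pose, push and grip.
It fails at once if the scrubber is lifted out of its dock before the handle has reached the second stop (z of scrubber in the frame of dock above 0.026 m and value of joint handle below 0.077 m).
It fails at once if the release button is pressed with more than 15 N (contact force between anything else and release above 15 N).
It fails at once if the handle is squeezed hard (more than 60 N a finger) (contact force between the fingers and scrubber above 120 N).
It fails at once if a thing standing around is moved by more than 15 mm (distance of any of spare_head, mug, spice_jar, spoon, tin, lemon from where it was at the start of the episode above 0.015 m).
It also fails if it takes over 40 s, if anything falls off the work surface, if the arm or the gripper's body presses on something with over 40 N, if the wrist force passes 120 N, or if a joint passes its speed limit or range.

## Robot

A 6-joint arm with a two-finger parallel gripper is mounted at the origin on a cart in front of the work surface, level with it; the furniture and walls round the work are solid. World frame = base frame: x ahead of the robot, y to its left, z up, the work surface at z = 0. Lengths are in mm, angles in rad, forces in N, time in s.
With the tool pointing down it reaches from about 300 to 750 mm from the base axis. Payload 8.5 kg.
Tool frame: the origin (TCP) lies midway between the tips of the shut fingers; the grasp point (between the pads) lies behind it (arm.grasp_offset is the z of the grasp point in the tool frame, in mm); z points along the fingers, y is the line along which they close (so a half turn about z gives the same grasp; the last joint's range is limited). The gripper opens to 85 mm and grips with 20 to 120 N. Pads are 22 mm wide; open, the fingers measure 114 mm over their backs; the gripper's body (76 mm by 85 mm) begins 54 mm behind the grasp point. The pads swing forward as they close: fully open they stand 13 mm farther back than shut.
Start: joints at [0.996, 0.381, 1.297, -0, 1.464, -0.215], TCP at [193.638, 514.767, 231.322] pointing down, gripper open.
Joint ranges: [-3.11, 3.11], [-0.89, 2.33], [0.22, 2.48], [-1.42, 4.56], [0.17, 2.85], [-2.88, 2.88]. Speed limits (rad/s): [2.39, 2.39, 3.14, 3.14, 3.14, 3.14].

## Interface

Orientations are given as a rotation vector (axis times angle).
In Python, from workcell import arm gives the robot as it stands.
- The arm moves only by the tool tcp_steps, called after "Emit:" as a command line: name --argument value ..., lists and objects as JSON in quotes. Schema: {"type":"object","properties":{"steps":{"type":"array","items":{"type":"array","items":{"type":"array","items":{"type":"number"},"minItems":6,"maxItems":6},"minItems":1,"maxItems":8},"minItems":1,"maxItems":1},"jaw":{"type":"number"},"only":{"type":"string"},"quiet":{"type":"boolean"},"lines":{"type":"string"}},"required":["steps"],"additionalProperties":false}. steps is a list that holds a single list of rows (three levels of brackets), with 1 to 8 rows, each of 6 numbers: dx, dy, dz in shares of 0.4 m (1.0 is 0.4 m), then a rotation vector rx, ry, rz in a scale on which 1.0 is pi rad; each row is the pose to reach, as a shift and turn from the pose commanded when the call began, along the tool's axes at that moment; what a row does not reach only later rows make up. A row lasts 1/8 s, in which the tool goes at most 62.5 mm and 0.188 rad, less where a joint would pass 70% of its speed; a pose out of reach is approached as far as the arm can. jaw is the opening from 0.0 (shut) to 1.0 (fully open), set as the call begins (left out keeps the last). The fingers move at their own pace and stop on an object; the grip force is fixed at half the most. Time passes only in rows, so rows that do not move let the fingers close. The tool returns the time, the measured TCP pose, the force, the opening and the grip force at its end. only (a regular expression) keeps the lines of the reply that match it, lines (a string "A,B") keeps lines A to B, and quiet returns only ok. A shift or turn number past 1, either way, is cut back to 1. Input that does not fit is refused with a message, and nothing moves.
- arm.get_obs(): the state, without advancing time (a new reading comes with each control period).
- arm.read_camera(name): name is "side" or "top"; returns a dict with "pixels" (400x640x3 uint8, red, green, blue), "mtx" (3x3 intrinsics, pixels), "k1" (the pictures are not rectified: a ray, as slopes to the right and down, at radius r is drawn at 1 + k1 r^2 times it, then the intrinsics apply), "rvec" (rotation vector, rad) and "tvec" (3), from world to camera coordinates, as OpenCV has them. Camera axes: x right, y down, z forward; pixel columns grow to the right and rows downward; lengths in mm; the calibration is good to about 2 mm. A picture is of the moment at which its call begins. There is no depth.
- arm.job_done(): hands the job in; it is judged then, once.
The state is a dict: "time": time; "joint_positions": joint angles; "qd": joint speeds; "tau": joint torques, N m; "tcp_pos": TCP position; "eef_rot": TCP orientation; "force": force on the tool from outside, world axes, zero at the start; "torque": the same for the moment, N m; "opening": opening from 0.0 (shut) to 1.0 (fully open); "grasp_force": force on a finger pad.
Only numpy, scipy, OpenCV 4.12 (cv2) and the standard library are available. Lean on these libraries where they do the work, as an engineer would, in place of code of your own. Each camera call takes 0.05 s, during which the arm holds its last target. There are 200 camera calls.

## Working session

There is one attempt and no reset: what is moved stays moved. The work goes in short steps, Python scripts to look and compute and a tool call to move; the robot and the scene stay as the last step left them, time stands still between calls to the robot, and variables do not carry over. Pictures are saved under pics/ and viewed, at most 10 in all, crops included, and the job is handed in when it is done.

```bash
ls; mkdir -p pics
```

Run:
```python
from workcell import arm
import cv2
o=arm.get_obs(); print({k:o[k] for k in ('time','tcp_pos','eef_rot','force','opening')}, arm.grasp_offset)
for n in ('side','top'):
    c=arm.read_camera(n); cv2.imwrite(f'pics/{n}0.png',c['pixels'][:,:,::-1]); print(n,c['mtx'],c['k1'],c['rvec'],c['tvec'])
```

```text
pics
workcell.py
{'time': 0.0, 'tcp_pos': array([193.49111149, 514.52639782, 230.69828626]), 'eef_rot': array([-5.62067507e-01, -3.09031122e+00,  2.16084835e-03]), 'force': array([ 0.01403455, -0.15430319,  0.76119766]), 'opening': 0.9992147539259484} -18.700000000000003
side [[431.36672275   0.         321.15485899]
 [  0.         431.36672275 198.83791023]
 [  0.           0.           1.        ]] 0.03924957684480972 [ 2.21088785 -0.38541541  0.15847863] [-470.34515499  343.71165022  775.2383813 ]
top [[411.89176709   0.         313.41380036]
 [  0.         411.89176709 196.03039983]
 [  0.           0.           1.        ]] -0.08488854385217041 [ 2.16177533 -2.13817382  0.21054745] [ 184.22387699  581.81389041 1199.30398279]
```

View pics/side0.png

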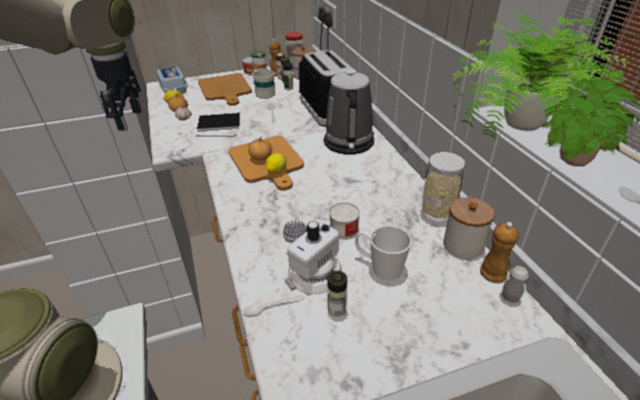

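View pics/top0.png

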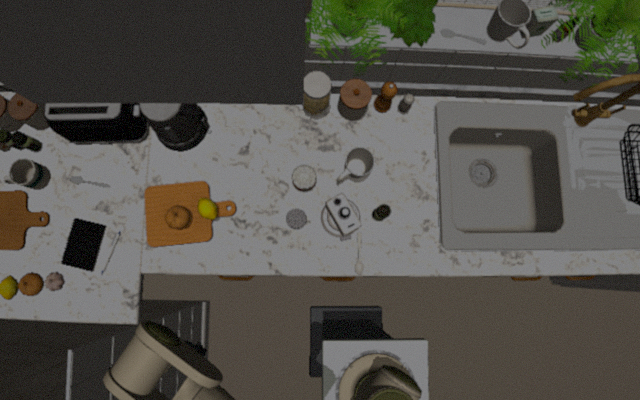

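The side view shows the scrubber with its grip at about (313,231) and a dark spot for the button near (325,228). In the top view the scrubber is at about (342,213), the jar at (381,212) and the spoon near (360,260). I'll zoom in on both.

Create h.py:
```python
import numpy as np, cv2
from workcell import arm
def ray(c,uv):
    K=c['mtx'];x=np.array([(uv[0]-K[0,2])/K[0,0],(uv[1]-K[1,2])/K[1,1]]);s=x.copy()
    for _ in range(20): s=x/(1+c['k1']*(s@s))
    R=cv2.Rodrigues(np.array(c['rvec'],float))[0]
    d=R.T@np.array([s[0],s[1],1]);o=-R.T@np.array(c['tvec'],float)
    return o,d/np.linalg.norm(d)
def plane(c,uv,z):
    o,d=ray(c,uv);return o+d*(z-o[2])/d[2]
def cross(c1,u1,c2,u2):
    o1,d1=ray(c1,u1);o2,d2=ray(c2,u2)
    t=np.linalg.lstsq(np.c_[d1,-d2],o2-o1,rcond=None)[0]
    a,b=o1+d1*t[0],o2+d2*t[1];return (a+b)/2,np.linalg.norm(a-b)
def blobs(c,x0,y0,x1,y1,th=60,amin=8):
    g=c['pixels'][y0:y1,x0:x1].max(2);n,l,s,ce=cv2.connectedComponentsWithStats((g<th).astype(np.uint8))
    return [(ce[i]+[x0,y0],s[i]) for i in range(1,n) if s[i,4]>=amin]
```

Run:
```python
from h import *
a=[]
for n,(x,y) in (('side',(275,205)),('top',(310,180))):
    c=arm.read_camera(n);p=c['pixels'][y:y+100,x:x+80]
    a.append(cv2.resize(p,None,fx=5,fy=5,interpolation=cv2.INTER_CUBIC)[:,:,::-1])
    for th in (45,70): print(n,th,[(b[0].round(1).tolist(),b[1].tolist()) for b in blobs(c,x,y,x+80,y+100,th)])
cv2.imwrite('pics/crop1.png',np.hstack(a))
```

```text
side 45 [([324.6, 227.7], [47, 21, 6, 5, 22]), ([312.7, 233.5], [32, 22, 12, 14, 126]), ([332.5, 275.5], [56, 67, 4, 8, 15]), ([341.8, 277.9], [64, 69, 6, 8, 21]), ([336.5, 286.8], [53, 74, 18, 13, 128])]
side 70 [([312.8, 233.5], [31, 21, 14, 15, 144]), ([324.7, 227.7], [47, 20, 7, 6, 30]), ([336.5, 281.6], [50, 66, 22, 22, 348]), ([342.9, 300.0], [65, 93, 5, 7, 17])]
top 45 [([337.0, 201.2], [25, 19, 5, 5, 19]), ([381.3, 212.0], [63, 25, 17, 15, 168]), ([342.4, 214.1], [30, 29, 8, 9, 23])]
top 70 [([311.5, 187.4], [0, 5, 5, 5, 8]), ([336.7, 201.4], [24, 19, 6, 6, 29]), ([334.1, 220.2], [15, 25, 18, 31, 49]), ([380.9, 212.4], [62, 25, 18, 16, 210]), ([343.3, 213.8], [29, 28, 11, 11, 47]), ([336.2, 278.0], [11, 97, 31, 3, 88])]
```

View pics/crop1.png

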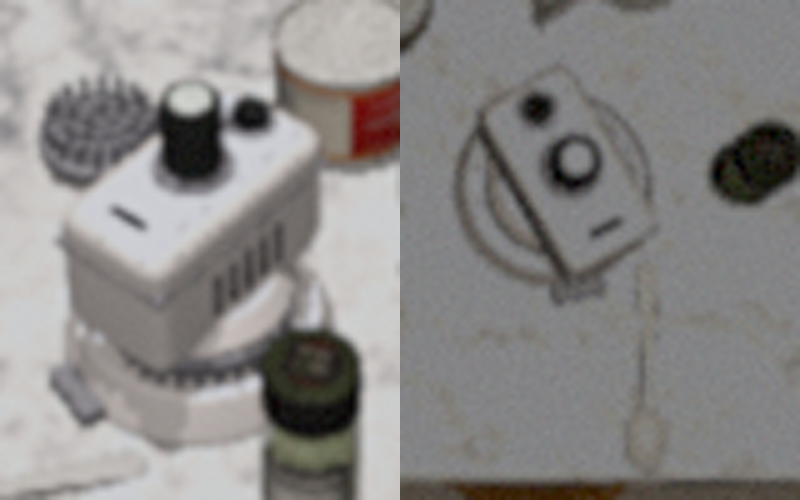

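The crop gives the button at side (324.7,227.7) / top (336.8,201.3), the strip at (300.6,248.4) / (351.2,225.6), and the pale cap of the grip at (313,224.6) / (345.6,211.6).

Run:
```python
from h import *
s,t=arm.read_camera('side'),arm.read_camera('top')
P={}
for n,a,b,z in (('btn',(324.7,227.7),(336.8,201.3),114),('strip',(300.6,248.4),(351.2,225.6),108),('cap',(313,224.6),(345.6,211.6),146)):
    p,e=cross(s,a,t,b);print(n,p.round(1),round(e,1),plane(s,a,z).round(1),plane(t,b,z).round(1))
for n,b,z in (('jar',(384,211),105),('head',(296,218),27),('mug',(359,163),100),('spoon',(360,262),5)): print(n,plane(t,b,z).round())
```

Add to h.py:
```python
from scipy.spatial.transform import Rotation as Ro
def delta(p,head=211.3):
    o=arm.get_obs();R=Ro.from_rotvec(o['eef_rot'])
    a=np.radians(head);x=np.array([np.cos(a),np.sin(a),0]);z=np.array([0,0,-1.])
    T=Ro.from_matrix(np.c_[x,np.cross(z,x),z])
    print('pos',R.inv().apply(np.array(p)-o['tcp_pos']).round(1),'rot',(R.inv()*T).as_rotvec().round(3),'tcp',o['tcp_pos'].round(1),'f',o['force'].round(2),'t',o['time'],'op',round(o['opening'],3),'gf',o['grasp_force'],'q6',round(o['joint_positions'][5],2))
```

```bash
python3 -c "
from h import *
delta([553,124.8,200])"
```

```text
pos [-473.7 -238.4   31.2] rot [-0.    -0.    -0.906] tcp [193.6 514.7 231.1] f [ 0.2  -0.22 -0.96] t 0.3 op 1.0 gf 0.0 q6 -0.22
```

The manual's scale: shifts go in shares of 0.4 m and turns go in shares of pi rad. Converting my numbers, -370 mm / 400 = -0.925, -330 mm / 400 = -0.825, -0.906 rad / 3.1416 = -0.2884.

Emit:
tcp_steps --steps '[[[-0.075,-0.0375,0,0,0,-0.0318],[-0.2,-0.1,0,0,0,-0.07],[-0.325,-0.1625,0,0,0,-0.1082],[-0.45,-0.225,0,0,0,-0.1464],[-0.575,-0.2875,0,0,0,-0.191],[-0.7,-0.35,0,0,0,-0.2292],[-0.825,-0.415,0,0,0,-0.261],[-0.925,-0.465,0,0,0,-0.2884]]]' --jaw 0.0

```text
time: 1.3
tcp_pos: [475.7, 208.6, 231.3]
eef_rot: [-0.85, 3.024, -0.0]
force: [0.2, 0.5, -0.5]
opening: -0.001
grasp_force: 0.0
```

```bash
python3 -c "
from h import *
delta([553,124.8,200])"
```

```text
pos [ -22.3 -111.8   31.3] rot [-0.     0.     0.002] tcp [475.7 208.6 231.3] f [ 0.24  0.46 -0.48] t 1.3 op -0.001 gf 0.0 q6 -1.93
```

In the tool's units: -111.8 mm / 400 = -0.2795, 105 mm / 400 = 0.2625.

Emit:
tcp_steps --steps '[[[-0.02,-0.1,0,0,0,0],[-0.045,-0.225,0,0,0,0],[-0.0558,-0.2795,0,0,0,0],[-0.0558,-0.2795,0.1,0,0,0],[-0.0558,-0.2795,0.2,0,0,0],[-0.0558,-0.2795,0.25,0,0,0],[-0.0558,-0.2795,0.2625,0,0,0],[-0.0558,-0.2795,0.2625,0,0,0]]]'

```text
time: 2.3
tcp_pos: [551.7, 126.7, 126.9]
eef_rot: [-0.848, 3.024, -0.0]
force: [0.7, -0.7, -0.3]
opening: 0.002
grasp_force: 0.0
```

Run:
```python
from h import *
delta([553,124.8,116])
a=[]
for n,(x,y) in (('side',(275,165)),('top',(310,160))):
    c=arm.read_camera(n);p=c['pixels'][y:y+100,x:x+80]
    a.append(cv2.resize(p,None,fx=5,fy=5,interpolation=cv2.INTER_CUBIC)[:,:,::-1])
cv2.imwrite('pics/crop2.png',np.hstack(a))
```

```text
pos [-0.1 -2.3 10.9] rot [-0.     0.001  0.   ] tcp [551.7 126.7 126.9] f [ 0.72 -0.69 -0.35] t 2.3 op 0.002 gf 0.0 q6 -2.1
```

View pics/crop2.png

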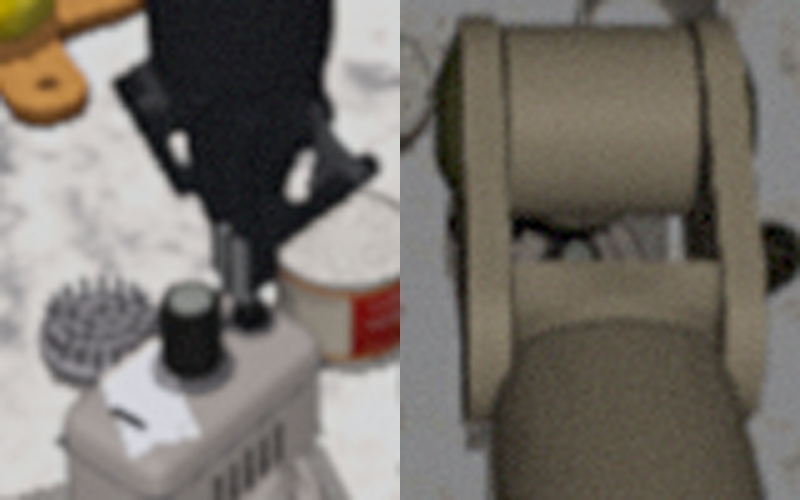

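The shut fingertips stand just above the button (side crop around (250,300)) and clear of the grip. I'll press in small steps.

In the tool's units: 11 mm / 400 = 0.0275, 9 mm / 400 = 0.0225.

Emit:
tcp_steps --steps '[[[0,-0.0058,0.0125,0,0,0],[0,-0.0058,0.0225,0,0,0],[0,-0.0058,0.0275,0,0,0],[0,-0.0058,0.0275,0,0,0],[0,-0.0058,0.0275,0,0,0]]]'

```text
time: 3.02
tcp_pos: [552.8, 124.5, 115.4]
eef_rot: [-0.847, 3.025, -0.0]
force: [-0.1, -0.0, -0.3]
opening: -0.006
grasp_force: 0.0
```

In the tool's units: 2 mm / 400 = 0.005, 1 mm / 400 = 0.0025.

Emit:
tcp_steps --steps '[[[0,0,0.0025,0,0,0],[0,0,0.005,0,0,0],[0,0,0.005,0,0,0],[0,0,0.005,0,0,0]]]'

```text
time: 3.52
tcp_pos: [552.7, 124.5, 113.3]
eef_rot: [0.847, -3.025, -0.0]
force: [-0.9, -1.1, -0.7]
opening: 0.001
grasp_force: 0.0
```

In the tool's units: 1 mm / 400 = 0.0025.

Emit:
tcp_steps --steps '[[[0,0,0.0025,0,0,0],[0,0,0.0025,0,0,0],[0,0,0.0025,0,0,0]]]'

```text
time: 3.9
tcp_pos: [552.8, 124.5, 112.5]
eef_rot: [-0.847, 3.025, -0.0]
force: [-1.4, -0.2, 2.1]
opening: -0.003
grasp_force: 1.2
```

Run:
```python
from h import *
delta([553,124.8,111]); c=arm.read_camera('side'); print([(b[0].round(1).tolist(),b[1].tolist()) for b in blobs(c,296,218,318,250,70)])
delta([553,124.8,111])
```

```text
pos [-0.3  0.1  1.5] rot [-0.  0. -0.] tcp [552.8 124.5 112.5] f [-1.38 -0.21  2.14] t 3.9 op -0.003 gf 1.2398149073123932 q6 -2.1
[([312.2, 229.7], [11, 4, 11, 15, 141])]
pos [-0.3  0.1  1.4] rot [-0.  0. -0.] tcp [552.8 124.5 112.4] f [-1.14 -0.89  2.19] t 3.95 op 0.002 gf 1.2535891123116016 q6 -2.1
```

In the tool's units: 1 mm / 400 = 0.0025.

Emit:
tcp_steps --steps '[[[0,0,0.0025,0,0,0],[0,0,0.0025,0,0,0],[0,0,0.0025,0,0,0]]]'

```text
time: 4.32
tcp_pos: [552.8, 124.5, 111.4]
eef_rot: [-0.847, 3.025, -0.0]
force: [-2.1, 0.4, 3.1]
opening: -0.001
grasp_force: 1.5
```

Run:
```python
from h import *
delta([553,124.8,111]); c=arm.read_camera('side'); print([(b[0].round(1).tolist(),b[1].tolist()) for b in blobs(c,296,218,318,250,70)])
delta([553,124.8,111])
```

```text
pos [-0.3  0.2  0.4] rot [-0.  0. -0.] tcp [552.8 124.5 111.4] f [-2.06  0.41  3.12] t 4.325 op -0.001 gf 1.5262870118021965 q6 -2.1
[([312.2, 229.7], [11, 4, 11, 15, 141])]
pos [-0.3  0.2  0.4] rot [-0.  0. -0.] tcp [552.8 124.5 111.4] f [-1.01  0.19  2.01] t 4.375 op -0.002 gf 1.5264294482767582 q6 -2.1
```

The grip blob rose about 4 px in the side view, so the handle has popped. I'll back off and check.

In the tool's units: -95 mm / 400 = -0.2375, -80 mm / 400 = -0.2.

Emit:
tcp_steps --steps '[[[0,0,-0.01,0,0,0],[0,0,-0.05,0,0,0],[0,0,-0.125,0,0,0],[0,0,-0.2,0,0,0],[0,0,-0.2375,0,0,0],[0,0,-0.2375,0,0,0],[0,0,-0.2375,0,0,0]]]'

```text
time: 5.25
tcp_pos: [552.3, 124.5, 205.0]
eef_rot: [0.847, -3.023, -0.001]
force: [0.6, -0.3, -0.4]
opening: -0.003
grasp_force: 0.0
```

Run:
```python
from h import *
c=arm.read_camera('side'); print([(b[0].round(1).tolist(),b[1].tolist()) for b in blobs(c,290,212,335,250,70)])
delta([520.5,104.7,206])
p=c['pixels'][165:265,275:355]
cv2.imwrite('pics/crop3.png',cv2.resize(p,None,fx=5,fy=5,interpolation=cv2.INTER_CUBIC)[:,:,::-1])
```

```text
[([314.9, 229.2], [16, 9, 23, 16, 195])]
pos [37.5 -0.4 -0.9] rot [ 0.001 -0.002 -0.   ] tcp [552.3 124.5 205. ] f [ 0.33 -0.67 -0.19] t 5.3 op -0.002 gf 0.0 q6 -2.1
```

View pics/crop3.png

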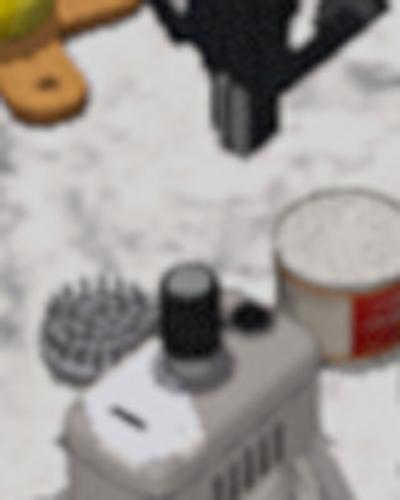

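The grip has risen (cap now at about (312.6,221.4)) and tube is showing under it, so the handle has popped up. Next: open, move over it and go down.

Run:
```python
from h import *
c=arm.read_camera('side')
for z in (146,152,158,164): print(z,plane(c,(312.6,221.4),z).round(1),plane(c,(313,224.6),z-12).round(1))
```

```text
146 [523.  116.3 146. ] [524.5 119.4 134. ]
152 [521.  109.7 152. ] [522.5 112.9 140. ]
158 [519.  103.2 158. ] [520.6 106.5 146. ]
164 [517.1  96.6 164. ] [518.7 100.  152. ]
```

Emit:
tcp_steps --steps '[[[0.05,0,0,0,0,0],[0.0938,-0.001,0,0,0,0],[0.0938,-0.001,0,0,0,0],[0.0938,-0.001,0.05,0,0,0],[0.0938,-0.001,0.125,0,0,0],[0.0938,-0.001,0.1875,0,0,0],[0.0938,-0.001,0.205,0,0,0],[0.0938,-0.001,0.205,0,0,0]]]' --jaw 0.65

```text
time: 6.35
tcp_pos: [521.3, 104.8, 124.4]
eef_rot: [0.847, -3.025, -0.0]
force: [0.4, -0.1, -0.0]
opening: 0.649
grasp_force: 0.0
```

Run:
```python
from h import *
delta([520.5,104.7,123])
a=[]
for n,(x,y) in (('side',(275,165)),('top',(310,160))):
    c=arm.read_camera(n);p=c['pixels'][y:y+100,x:x+80]
    a.append(cv2.resize(p,None,fx=5,fy=5,interpolation=cv2.INTER_CUBIC)[:,:,::-1])
cv2.imwrite('pics/crop4.png',np.hstack(a))
```

```text
pos [0.8 0.3 1.4] rot [ 0. -0.  0.] tcp [521.3 104.8 124.4] f [ 0.45 -0.1  -0.  ] t 6.35 op 0.649 gf 0.0 q6 -2.14
```

View pics/crop4.png

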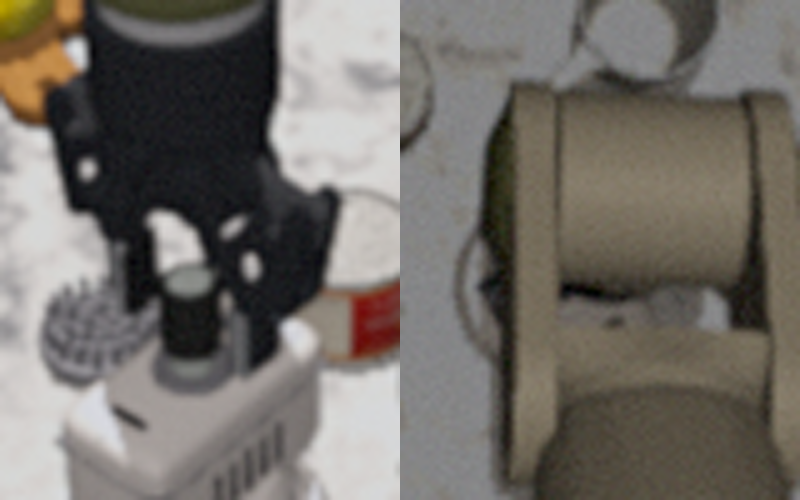

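The fingers straddle the grip. I'll close in steps so the squeeze stays light.

Emit:
tcp_steps --steps '[[[0,0,0,0,0,0],[0,0,0,0,0,0],[0,0,0,0,0,0],[0,0,0,0,0,0]]]' --jaw 0.36

```text
time: 6.95
tcp_pos: [520.9, 104.9, 124.6]
eef_rot: [-0.847, 3.025, 0.0]
force: [-1.0, 3.6, 2.0]
opening: 0.359
grasp_force: 1.7
```

Emit:
tcp_steps --steps '[[[0,0,0,0,0,0],[0,0,0,0,0,0],[0,0,0,0,0,0]]]' --jaw 0.32

```text
time: 7.32
tcp_pos: [520.8, 104.8, 124.3]
eef_rot: [0.847, -3.025, -0.001]
force: [-2.7, 4.1, 3.0]
opening: 0.324
grasp_force: 14.3
```

In the tool's units: 1 mm / 400 = 0.0025.

Emit:
tcp_steps --steps '[[[0,0.0025,0,0,0,0],[0,0.0025,0,0,0,0],[0,0.0025,0,0,0,0]]]' --jaw 0.28

```text
time: 7.7
tcp_pos: [520.5, 105.4, 124.2]
eef_rot: [0.847, -3.025, 0.0]
force: [-1.9, 1.8, 0.5]
opening: 0.307
grasp_force: 58.9
```

That's near the limit, so I'll ease the squeeze.

In the tool's units: 0.5 mm / 400 = 0.0013.

Emit:
tcp_steps --steps '[[[0,0.0013,0,0,0,0],[0,0.0013,0,0,0,0],[0,0.0013,0,0,0,0]]]' --jaw 0.31

```text
time: 8.07
tcp_pos: [520.3, 105.8, 124.3]
eef_rot: [-0.847, 3.025, -0.001]
force: [-1.1, 0.9, 0.6]
opening: 0.312
grasp_force: 51.6
```

In the tool's units: 0.3 mm / 400 = 0.0008.

Emit:
tcp_steps --steps '[[[0,0.0008,0,0,0,0],[0,0.0008,0,0,0,0],[0,0.0008,0,0,0,0]]]' --jaw 0.317

```text
time: 8.45
tcp_pos: [520.1, 106.1, 124.4]
eef_rot: [-0.847, 3.025, -0.0]
force: [-1.1, 0.9, 0.1]
opening: 0.319
grasp_force: 28.9
```

In the tool's units: -20 mm / 400 = -0.05, -18 mm / 400 = -0.045.

Emit:
tcp_steps --steps '[[[0,0,-0.0025,0,0,0],[0,0,-0.0075,0,0,0],[0,0,-0.015,0,0,0],[0,0,-0.0225,0,0,0],[0,0,-0.03,0,0,0],[0,0,-0.0375,0,0,0],[0,0,-0.045,0,0,0],[0,0,-0.05,0,0,0]]]'

```text
time: 9.45
tcp_pos: [520.0, 106.2, 144.6]
eef_rot: [-0.847, 3.025, -0.0]
force: [0.1, 0.0, -3.6]
opening: 0.326
grasp_force: 28.5
```

In the tool's units: -16 mm / 400 = -0.04, -14 mm / 400 = -0.035.

Emit:
tcp_steps --steps '[[[0,0,-0.005,0,0,0],[0,0,-0.01,0,0,0],[0,0,-0.015,0,0,0],[0,0,-0.02,0,0,0],[0,0,-0.025,0,0,0],[0,0,-0.03,0,0,0],[0,0,-0.035,0,0,0],[0,0,-0.04,0,0,0]]]'

```text
time: 10.45
tcp_pos: [520.1, 106.2, 160.6]
eef_rot: [-0.847, 3.025, -0.0]
force: [0.0, -0.2, -2.2]
opening: 0.321
grasp_force: 28.5
```

In the tool's units: -22 mm / 400 = -0.055, -20 mm / 400 = -0.05.

Emit:
tcp_steps --steps '[[[0,0,-0.005,0,0,0],[0,0,-0.0125,0,0,0],[0,0,-0.02,0,0,0],[0,0,-0.0275,0,0,0],[0,0,-0.035,0,0,0],[0,0,-0.0425,0,0,0],[0,0,-0.05,0,0,0],[0,0,-0.055,0,0,0]]]'

```text
time: 11.45
tcp_pos: [520.0, 106.2, 182.6]
eef_rot: [-0.847, 3.025, -0.0]
force: [-0.3, -1.5, -3.2]
opening: 0.316
grasp_force: 28.5
```

Run:
```python
from h import *
a=[]
for n,(x,y) in (('side',(275,165)),('top',(310,160))):
    c=arm.read_camera(n);p=c['pixels'][y:y+100,x:x+80]
    a.append(cv2.resize(p,None,fx=5,fy=5,interpolation=cv2.INTER_CUBIC)[:,:,::-1])
cv2.imwrite('pics/crop5.png',np.hstack(a))
```

```text
(no output)
```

View pics/crop5.png

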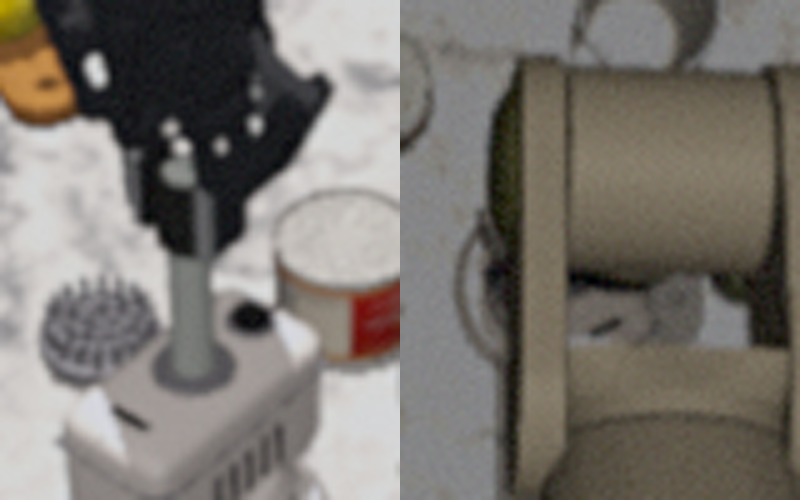

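The handle is drawn well out and the housing is still in place. I expect the extension to be about 0.070, so I'll pull the last bit gently.

In the tool's units: -9 mm / 400 = -0.0225, -8 mm / 400 = -0.02.

Emit:
tcp_steps --steps '[[[0,0,-0.0025,0,0,0],[0,0,-0.0063,0,0,0],[0,0,-0.01,0,0,0],[0,0,-0.0138,0,0,0],[0,0,-0.0175,0,0,0],[0,0,-0.02,0,0,0],[0,0,-0.0225,0,0,0],[0,0,-0.0225,0,0,0]]]'

```text
time: 12.55
tcp_pos: [520.1, 106.3, 191.6]
eef_rot: [-0.847, 3.025, -0.0]
force: [-1.0, 0.4, 0.4]
opening: 0.32
grasp_force: 28.6
```

In the tool's units: -3 mm / 400 = -0.0075, -2.5 mm / 400 = -0.0063.

Emit:
tcp_steps --steps '[[[0,0,-0.0013,0,0,0],[0,0,-0.0025,0,0,0],[0,0,-0.0038,0,0,0],[0,0,-0.005,0,0,0],[0,0,-0.0063,0,0,0],[0,0,-0.0075,0,0,0],[0,0,-0.0075,0,0,0]]]'

```text
time: 13.42
tcp_pos: [520.0, 106.2, 194.3]
eef_rot: [-0.847, 3.025, 0.0]
force: [0.3, -0.5, -0.6]
opening: 0.318
grasp_force: 28.6
```

In the tool's units: -2 mm / 400 = -0.005, -1.5 mm / 400 = -0.0038.

Emit:
tcp_steps --steps '[[[0,0,-0.0013,0,0,0],[0,0,-0.0025,0,0,0],[0,0,-0.0038,0,0,0],[0,0,-0.005,0,0,0],[0,0,-0.005,0,0,0]]]'

```text
time: 14.05
tcp_pos: [520.0, 106.2, 196.4]
eef_rot: [-0.847, 3.025, 0.0]
force: [0.2, -0.3, -0.9]
opening: 0.317
grasp_force: 28.6
```

Run:
```python
from h import *
c=arm.read_camera('side');p=c['pixels'][165:285,275:355]
cv2.imwrite('pics/crop6.png',cv2.resize(p,None,fx=5,fy=5,interpolation=cv2.INTER_CUBIC)[:,:,::-1])
print([(b[0].round(1).tolist(),b[1].tolist()) for b in blobs(c,318,220,335,236,70)])
```

```text
[([324.6, 227.8], [3, 5, 8, 6, 39])]
```

View pics/crop6.png

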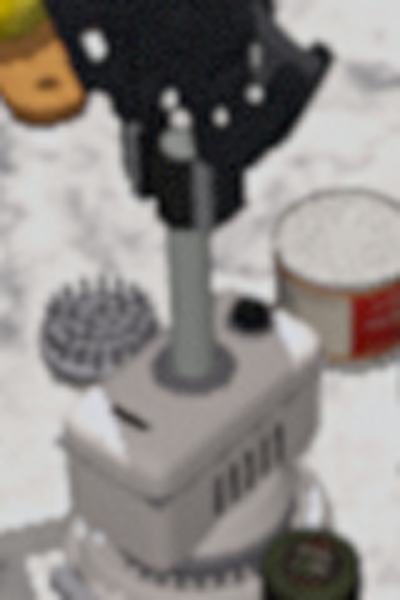

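In the tool's units: -3 mm / 400 = -0.0075, -2.5 mm / 400 = -0.0063.

Emit:
tcp_steps --steps '[[[0,0,-0.0013,0,0,0],[0,0,-0.0025,0,0,0],[0,0,-0.0038,0,0,0],[0,0,-0.005,0,0,0],[0,0,-0.0063,0,0,0],[0,0,-0.0075,0,0,0]]]'

```text
time: 14.85
tcp_pos: [520.0, 106.2, 199.3]
eef_rot: [0.847, -3.025, -0.0]
force: [0.3, 0.3, -9.1]
opening: 0.317
grasp_force: 28.3
```

Run:
```python
from h import *
c=arm.read_camera('side')
print([(b[0].round(1).tolist(),b[1].tolist()) for b in blobs(c,318,220,335,236,70)]);delta([520,106,220])
```

```text
[([324.4, 226.8], [3, 4, 8, 6, 38])]
pos [  0.1  -0.2 -20.6] rot [ 0. -0. -0.] tcp [520.  106.2 199.4] f [-0.22 -0.25 -8.4 ] t 14.9 op 0.324 gf 28.27738881111145 q6 -2.14
```

The force is now about the scrubber's weight, so the handle is at its end and the button spot is back up. Lifting straight up by 42 mm.

In the tool's units: -42 mm / 400 = -0.105, -39 mm / 400 = -0.0975.

Emit:
tcp_steps --steps '[[[0,0,-0.005,0,0,0],[0,0,-0.0175,0,0,0],[0,0,-0.0325,0,0,0],[0,0,-0.05,0,0,0],[0,0,-0.0675,0,0,0],[0,0,-0.085,0,0,0],[0,0,-0.0975,0,0,0],[0,0,-0.105,0,0,0]]]'

```text
time: 15.9
tcp_pos: [520.0, 106.2, 241.6]
eef_rot: [-0.847, 3.025, -0.0]
force: [-0.4, -0.2, -8.0]
opening: 0.318
grasp_force: 28.3
```

Emit:
tcp_steps --steps '[[[0,0,0,0,0,0],[0,0,0,0,0,0],[0,0,0,0,0,0],[0,0,0,0,0,0],[0,0,0,0,0,0],[0,0,0,0,0,0]]]'

```text
time: 16.65
tcp_pos: [520.0, 106.2, 241.3]
eef_rot: [0.847, -3.025, -0.0]
force: [-0.5, -0.0, -9.1]
opening: 0.319
grasp_force: 28.3
```

Run:
```python
from h import *
c=arm.read_camera('side');p=c['pixels'][150:290,265:365]
cv2.imwrite('pics/crop7.png',cv2.resize(p,None,fx=4,fy=4,interpolation=cv2.INTER_CUBIC)[:,:,::-1])
delta([520,106,241])
```

```text
pos [ 0.1 -0.1  0.3] rot [-0.  0. -0.] tcp [520.  106.2 241.3] f [-0.99 -0.29 -8.01] t 16.7 op 0.318 gf 28.32604229450226 q6 -2.14
```

View pics/crop7.png

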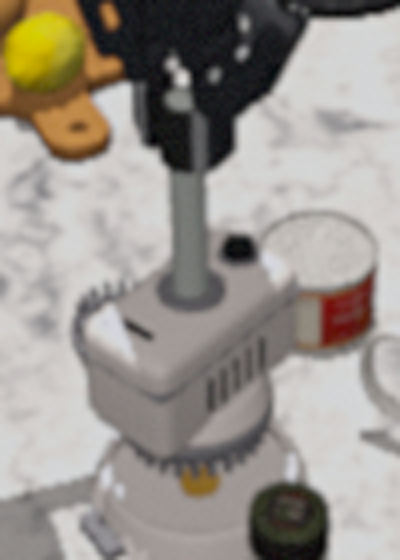

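The scrubber hangs upright and clear of the dock, whose orange contact shows below it, with the button standing up and the things around it undisturbed.

```bash
python3 -c "
from workcell import arm
print(arm.job_done())"
```

```text
the job is handed in; nothing more can be done
None
```

The job is handed in at 16.7 s with no verdict shown: the button was pressed gently, the handle drawn to the second stop, and the scrubber is held upright and still, an estimated 50 mm above the worktop, in a grip of about 28 N a finger.

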